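# Shut the instrument case and take the cap off its leak-test port

## Task

Make the instrument case ready for a leak test: first close its open lid so that the two halves meet edge to edge, then unscrew the winged cap of the test port behind the hinge and lift it straight off. Nobody knows which way the cap's thread runs, so try it gently one way and, if it stops, the other; never force it or pull it off unturned, and leave the things around the case where they are. Finish still holding the cap in the gripper, upright, about 10 cm straight above the port with the lid still shut.

Things in the scene. Friction and masses are not known exactly. Their poses are not given: they have to be found in the camera images.
- case: Aluminium instrument case, fixed to the trolley; position and yaw vary. Origin on the table under the middle of its hinge line, z up. Lower shell on its -x side (x -140 to 0 mm, 210 wide in y, rim 60 high). Behind the hinge, +x, a white shelf (x 0 to 125 mm, 170 wide, 40 high) carries the test port.
- lid (a joint): The lid, upper shell half: 130 mm deep, 206 wide, 24 thick, 0.35 kg, hinged along the case's y at rim height. 0 = shut edge to edge, pi/2 = upright; starts at 1.75 to 2.0, leaning back over the port. Stiff hinge (0.35 N m friction): stays where left; 3 to 8 N at the free edge moves it and it must be pushed fully home. Shut, its flat top is 84 mm above the table.
- lid_hinge (a point): Middle of the hinge line, 60 mm above the table over the case's origin; the lid turns about the case's y axis through it.
- lid_edge (a point): Middle of the lid's free edge, at its outer (top when shut) corner: 130 mm from the hinge along the lid and 24 mm outward. Moves with the lid.
- port_mouth (a point): Centre of the top of the port: a low aluminium collar, 50 mm outer diameter, standing 6 mm out of the shelf, 85 mm behind the hinge (case x = +85 mm, y = 0); its top is 46 mm above the table. z up.
- cap: Loose grey plastic cap of the port, about 70 g. Origin on its axis at the underside of its flange, which sits on the collar's top. Flange 48 mm diameter, 5 thick; on it a flat upright wing to grip, 48 mm long along the cap's x, 14 thick along y, 5 to 35 mm above the origin. Starts with the wing within 0.05 rad of the case's x axis.
- cap_grip (a point): Point on the cap's axis in the wing, 27 mm above the cap's origin, 8 mm below the wing's top: a good height for the TCP.
- cap_lugs (a point): Hidden in the port, 15 mm below the cap's origin: lugs of a coarse part-turn thread, 37 mm across, 1 to 2 mm loose; its hand is not visible. Turned the wrong way the cap meets a hard stop after 8 to 25 degrees; the right way it turns easily (under 0.3 N m), without rising, and from about 55 to 115 degrees it can be lifted straight out, clear once 20 mm up.
- gel_bottle: Bystander: a white bottle, 48 mm diameter, 130 mm high, standing beside the case. Origin at the centre of its underside.
- steel_bowl: Bystander: a small steel bowl, 90 mm diameter, 40 mm high, beside the case. Origin at the centre of its underside.
- tape_roll: Bystander: a paper tape roll lying flat, 64 mm diameter, 25 mm high, beside the case. Origin at the centre of its underside.
Things that resemble listed ones, but are neither listed nor needed, are in the scene too. There is more than one size of the cap; the job needs the smallest.

How it is judged:
By the outcome, as a careful person would: the job done as asked, in the order asked, and still so for the second after the job is handed in, while the arm keeps its last pose, push and grip.
It also fails if it takes over 64 s, if anything falls off the work surface, if the arm or the gripper's body presses on something with over 40 N, if the wrist force passes 120 N, or if a joint passes its speed limit or range.

## Robot

A 7-joint arm with a two-finger parallel gripper is mounted at the origin on the work surface. World frame = base frame: x ahead of the robot, y to its left, z up, the work surface at z = 0. Lengths are in m, angles in rad, forces in N, time in s.
With the tool pointing down it reaches from about 0.425 to 0.875 m from the base axis. Payload 8.4 kg.
Tool frame: the origin (TCP) lies between the finger pads, 19 mm behind the fingertips; this is the grasp point; y points along the fingers, x is the direction in which the jaws open and shut, and the axes are right-handed (so a half turn about y gives the same grasp; the last joint's range is limited). The gripper opens to 85 mm and grips with 20 to 120 N. Pads are 22 mm wide; open, the fingers measure 114 mm over their backs; the gripper's body (76 mm by 85 mm) begins 54 mm behind the grasp point. The pads swing forward as they close: fully open they stand 13 mm farther back than shut.
Start: joints at [1.246, 0.333, 0.04, 1.465, -0.013, 1.343, -0.059], TCP at [0.146, -0.633, 0.25] pointing down, gripper open.
Joint ranges: [-2.58, 2.58], [-0.38, 2.09], [-1.3, 1.39], [0.25, 2.4], [-1.5, 4.64], [0.08, 2.09], [-2.65, 2.65]. Speed limits (rad/s): [2.22, 2.22, 2.79, 2.79, 3.14, 3.14, 3.14].

## Interface

Orientations are given as a rotation vector (axis times angle).
In Python, from rig import * gives the robot as it stands.
- The arm moves only by the tool apply_moves, never from a script. Its arguments are lists of equal length, an entry for each row: "xyz": the shift along the tool's x, y, z normalised to -1 to 1, where 1 is 10 cm, a list of three; "dr": the turn, a rotation vector about the tool's x, y, z normalised to -1 to 1, where 1 is pi rad, a list of three; "hand": the closure in counts, from 0 (fully open) to 255 (shut). A call has 1 to 20 rows; each row shifts and turns the commanded pose from where the row before left it, along the tool's axes as they then stand; what a row does not reach is not made up. A row lasts 1/12 s, in which the tool goes at most 41.7 mm and 7.16 degrees, less where a joint would pass 70% of its speed; a pose out of reach is approached as far as the arm can. A call with a number of a shift or a turn outside -1 to 1 is refused whole. A call with a gripper value outside its range is refused whole. The fingers move at their own pace and stop on an object; "newtons" is the grip in N (left out, the last holds). Time passes only in rows, so rows that do not move let the fingers close. It gives the time, the measured TCP pose, the force and the opening at its end, in the units of the state.
- read_state(): the state, without advancing time (a new reading comes with each control period).
- camera(name): name is "side" or "top"; returns the picture (384x512x3 uint8, red, green, blue); there is no depth.
- camera_model(name): a dict with "camera_matrix" (3x3 intrinsics, pixels), "R" (3x3) and "t" (3): a world point X has camera coordinates R X + t. Camera axes: x right, y down, z forward; pixel columns grow to the right and rows downward; lengths in m; the calibration is good to about 2 mm. A picture is of the moment at which its call begins. camera_model takes no time and is no camera call.
- close_job(): hands the job in, once; it reports no verdict.
Trained networks look in the newest picture that a camera, given by its name, has taken for a name from the list of things; names that differ only in an ending like _2 or _b are one class to them, and where a whole thing is asked for, a point or a joint stands for the part that bears it (a point fixed in the world has none). Each returns a list of dicts, best first, with "confidence" (0 to 1); they miss things now and then, are a little off and sometimes report something else, mostly with a low value. They report only what shows in the picture. A call takes as long as a camera call. They do not tell look-alikes from the thing itself.
- spot_in(camera, target): "centre" ([x, y, z] in m, in world coordinates, good to about 4 mm: the middle of the surface that is visible of it).
- regions_of(camera, target): "mask" (384x512 bool, what is visible of it).
The state is a dict: "clock": time; "joint_pos": joint angles; "dq": joint speeds; "tau": joint torques, N m; "tcp_pos": TCP position; "eef_rot": TCP orientation; "wrist_force": force on the tool from outside, world axes, zero at the start; "ft_torque": the same for the moment, N m; "width": opening from 0.0 (shut) to 1.0 (fully open).
Only numpy, scipy, OpenCV 4.12 (cv2) and the standard library are available. Lean on these libraries where they do the work, as an engineer would, in place of code of your own. Each camera call takes 0.05 s, during which the arm holds its last target. There are 200 camera calls.

## Working session

There is one attempt and no reset: what is moved stays moved. The work goes in short steps, Python scripts to look and compute and a tool call to move; the robot and the scene stay as the last step left them, time stands still between calls to the robot, and variables do not carry over. Pictures are saved under pics/ and viewed, about 8 in all and at most 12, crops included, and the job is handed in when it is done.

Besides the shell and the picture viewer there is one more tool, called after "Request:" as name(argument=value, ...) on one line, values as JSON. apply_moves: Moves the arm, as the interface text tells. Its arguments: {"type":"object","properties":{"xyz":{"type":"array"},"dr":{"type":"array"},"hand":{"type":"array"},"newtons":{"type":"number"}},"required":["xyz","dr","hand"]}

```bash
mkdir -p pics; ls; python3 - <<'E'
from rig import *
import cv2,numpy as np
s=read_state();print(s)
ims=[]
for c in("side","top"):
    im=camera(c);m=camera_model(c);print(c,m);cv2.imwrite(f"pics/{c}0.png",im[:,:,::-1])
    for t in("case","lid","lid_edge","lid_hinge","port_mouth","cap","cap_grip","gel_bottle","steel_bowl","tape_roll"):
        try:print(t,[(np.round(d["centre"],3).tolist(),round(d["confidence"],2)) for d in spot_in(c,t)])
        except Exception as e:print(t,e)
E
```

```text
pics
{'clock': 0.0, 'joint_pos': array([ 1.24580343,  0.33388859,  0.03987145,  1.46625359, -0.01341641,
        1.34329701, -0.05850478]), 'dq': array([ 0.00033029, -0.00023565, -0.00025612, -0.00113726, -0.00145064,
       -0.00073542, -0.00123373]), 'tau': array([-2.79086009e-03, -6.58543253e+01,  1.36363830e+00, -4.05571961e+01,
        1.67039037e-02,  1.23527084e-02,  4.90552793e-05]), 'tcp_pos': array([ 0.14540943, -0.63309845,  0.24914428]), 'eef_rot': array([-1.30662579,  1.04222136, -1.04006454]), 'wrist_force': array([-0.3798255 , -0.53801577, -0.64200063]), 'ft_torque': array([-0.00342617,  0.01600337, -0.00714759]), 'width': 0.9973451811229498}
side {'camera_matrix': array([[405.09852535,   0.        , 254.53366888],
       [  0.        , 405.09852535, 187.1972385 ],
       [  0.        ,   0.        ,   1.        ]]), 'R': array([[-0.96070309, -0.27719446, -0.01458762],
       [-0.16915851,  0.62631907, -0.76099265],
       [ 0.22007945, -0.72862037, -0.64859648]]), 't': array([0.60189346, 0.13956583, 0.78187786])}
case [([0.556, 0.177, 0.047], 0.8)]
lid [([0.589, 0.194
[... 794 characters left out ...]
      [-0.98943924,  0.00955508, -0.14463297],
       [ 0.14450308, -0.01311947, -0.98941737]]), 't': array([0.02875679, 0.60977822, 0.96631049])}
case [([0.564, 0.136, 0.049], 0.79)]
lid [([0.608, 0.15, 0.155], 0.86)]
lid_edge [([0.605, 0.144, 0.152], 0.73)]
lid_hinge [([0.609, 0.146, 0.149], 0.91)]
port_mouth [([0.562, 0.136, 0.051], 0.68), ([0.662, 0.167, 0.053], 0.38)]
cap [([0.784, 0.204, 0.049], 0.66), ([0.67, 0.166, 0.049], 0.64), ([0.786, 0.108, 0.049], 0.56)]
cap_grip [([0.785, 0.106, 0.041], 0.79), ([0.785, 0.2, 0.048], 0.67), ([0.666, 0.168, 0.056], 0.49)]
gel_bottle [([0.672, 0.348, 0.087], 0.67)]
steel_bowl [([0.57, -0.108, 0.019], 0.9)]
tape_roll [([0.416, 0.285, 0.022], 0.91)]
```

View pics/side0.png

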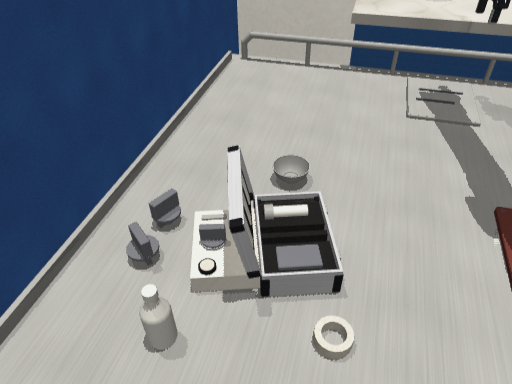

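View pics/top0.png

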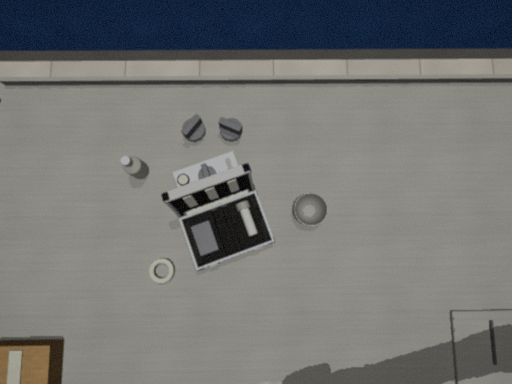

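Side: lid stands at about (240,205) leaning over the shelf. There are three caps: (212,235) on the port, and look-alikes at (166,208) and (144,245) on the table. The one on the port fits, and it looks smallest. I'll confirm with an enlarged crop of both views.

```bash
python3 - <<'E'
import cv2,numpy as np
a=cv2.imread("pics/side0.png")[140:300,120:350];b=cv2.imread("pics/top0.png")[105:280,155:285]
a=cv2.resize(a,None,fx=3.4,fy=3.4,interpolation=cv2.INTER_CUBIC);b=cv2.resize(b,None,fx=4,fy=4,interpolation=cv2.INTER_CUBIC)[:600]
cv2.imwrite("pics/crop_side.png",a);cv2.imwrite("pics/crop_top.png",cv2.resize(cv2.imread("pics/top0.png")[130:275,165:285],None,fx=4,fy=4,interpolation=cv2.INTER_CUBIC))
E
```

```text
(no output)
```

View pics/crop_side.png

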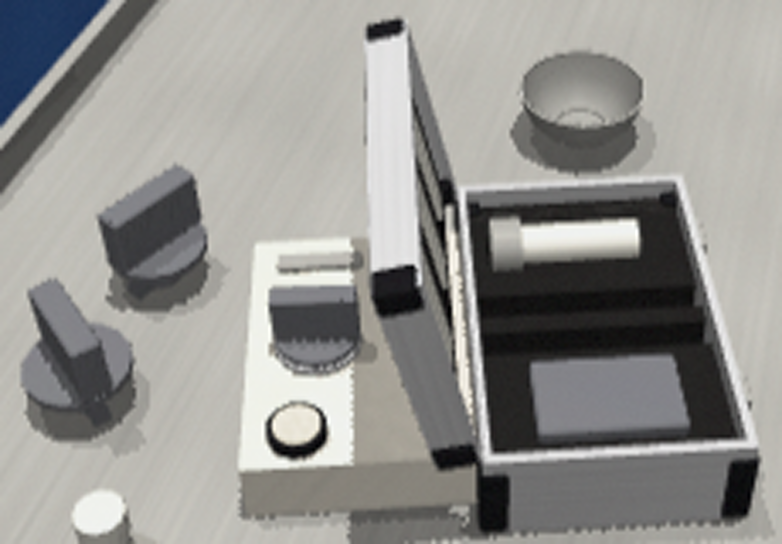

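View pics/crop_top.png

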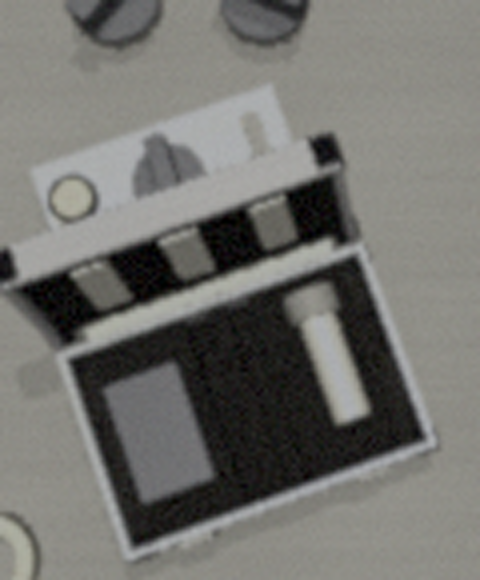

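```bash
cat > fit.py <<'E'
from rig import *
import numpy as np
from scipy.optimize import least_squares
def proj(c,P):
    m=camera_model(c);q=m["R"]@P+m["t"];p=m["camera_matrix"]@q;return p[:2]/p[2]
T=lambda a,b:("top",(165+a/4,130+b/4)); S=lambda a,b:("side",(120+a/3.4,140+b/3.4))
def lid(th,d,n,y): return np.array([-d*np.cos(th)+n*np.sin(th),y,.06+d*np.sin(th)+n*np.cos(th)])
F=lambda *p:(lambda th:np.array(p))
obs=[(T(437,440),F(-.14,-.105,.06)),(T(130,558),F(-.14,.105,.06)),(T(60,352),F(0,.105,.06)),(T(362,245),F(0,-.105,.06)),
(S(757,447),F(-.14,.105,.06)),(S(685,180),F(-.14,-.105,.06)),
(T(32,172),F(.125,.085,.04)),(T(272,86),F(.125,-.085,.04)),(S(255,240),F(.125,-.085,.04)),(S(240,470),F(.125,.085,.04)),
(S(368,28),lambda th:lid(th,.13,.024,-.103)),(S(402,20),lambda th:lid(th,.13,0,-.103)),(S(375,305),lambda th:lid(th,.13,.024,.103)),(S(420,298),lambda th:lid(th,.13,0,.103))]
def W(q,p):
    c,s=np.cos(p[2]),np.sin(p[2]);return np.array([p[0]+c*q[0]-s*q[1],p[1]+s*q[0]+c*q[1],q[2]])
def res(p): return np.concatenate([proj(o[0],W(f(p[3]),p))-o[1] for o,f in obs])
if __name__=="__main__":
    r=least_squares(res,[.6,.15,.3,1.85],loss="soft_l1");p=r.x;print(p,"\n",res(p).reshape(-1,2).round(1).tolist())
    print("port",W(np.array([.085,0,.046]),p),"edge",W(lid(p[3],.13,.024,0),p),"inner",W(lid(p[3],.13,0,0),p))
    from scipy.spatial.transform import Rotation as R
    print(R.from_rotvec(read_state()["eef_rot"]).as_matrix().round(3))
    for c in("top","side"):
      for t in("cap",):
        for d in regions_of(c,t):
            y,x=np.nonzero(d["mask"]);print(c,x.mean(),y.mean(),len(x),d["confidence"])
      print(proj(c,W(np.array([.085,0,.066]),p)))
E
python3 fit.py
```

```text
[0.57898587 0.13842429 0.34221495 1.78138965] 
 [[-0.5, 2.0], [-1.9, 1.6], [-2.0, 0.9], [-0.6, -0.2], [0.8, -0.6], [-0.7, -2.1], [-1.3, -0.1], [-1.0, 0.0], [0.3, 0.3], [-0.1, -0.6], [-1.3, -0.3], [1.0, -0.7], [-2.1, -3.4], [0.2, -4.5]]
port [0.65905703 0.16694812 0.046     ] edge [0.62669414 0.15541945 0.18211095] inner [0.6045853  0.1475436  0.18712792]
[[ 0.224 -0.     0.975]
 [-0.975  0.     0.224]
 [-0.    -1.    -0.   ]]
top 193.36406619385343 127.64539007092199 423 0.81
top 229.94117647058823 127.99321266968326 442 0.63
top 205.2483660130719 170.7843137254902 153 0.53
[205.59301723 174.03980256]
side 165.11673151750972 208.4941634241245 771 0.74
side 141.23684210526315 244.94508009153319 874 0.72
side 212.09122807017545 234.6263157894737 570 0.59
[212.82458529 230.98552261]
```

Confirmed: the cap on the port at side (212,235) has the narrowest flange, and the two look-alikes lie on the table. The fit puts the case at (0.579, 0.138) with yaw 0.342 and the lid at 1.78. I'll travel to behind the lid.

Request:
apply_moves(xyz=[[0,-0.15,0],[0,-0.15,0],[-0.242,0,0.314],[-0.242,0,0.314],[-0.242,0,0.314],[-0.242,0,0.314],[-0.242,0,0.314],[-0.242,0,0.314],[-0.242,0,0.314],[-0.242,0,0.314],[-0.242,0,0.314],[-0.242,0,0.314],[-0.242,0,0.314],[-0.242,0,0.314]], dr=[[0,-0.0185,0],[0,-0.0185,0],[0,0,0],[0,0,0],[0,0,0],[0,0,0],[0,0,0],[0,0,0],[0,0,0],[0,0,0],[0,0,0],[0,0,0],[0,0,0],[0,0,0]], hand=[255,255,255,255,255,255,255,255,255,255,255,255,255,255], newtons=30)

```text
clock: 2.37
tcp_pos: [0.4037, -0.2317, 0.2804]
eef_rot: [-1.352, 0.953, -0.955]
wrist_force: [1.1, -1.8, 0.8]
width: 0.002
```

```bash
cat > st.py <<'E'
from rig import *
import numpy as np
from scipy.spatial.transform import Rotation as R
s=read_state();p=np.array([.579,.1384,0]);C=R.from_euler("z",.342).as_matrix()
M=C.T@R.from_rotvec(s["eef_rot"]).as_matrix()
print("t",round(s["clock"],2),"case xyz",(C.T@(s["tcp_pos"]-p)).round(4),"F",(C.T@s["wrist_force"]).round(1),"T",(C.T@s["ft_torque"]).round(2),"w",round(s["width"],3))
print("toolx(case)",M[:,0].round(3),"tooly",M[:,1].round(3),"q",s["joint_pos"].round(2))
E
python3 st.py
```

```text
t 2.37 case xyz [-0.2892 -0.2899  0.2804] F [ 0.4 -2.1  0.8] T [-0.08 -0.03  0.01] w 0.002
toolx(case) [-0.    -1.     0.001] tooly [ 0.    -0.001 -1.   ] q [ 0.81 -0.04 -0.37  1.83 -0.02  1.35 -0.78]
```

Request:
apply_moves(xyz=[[-0.242,0,0.313],[-0.242,0,0.313],[-0.242,0,0.313],[-0.242,0,0.313],[-0.242,0,0.313],[-0.242,0,0.313],[-0.242,0,0.313],[-0.242,0,0.313],[-0.242,0,0.313],[-0.242,0,0.313],[-0.242,0,0.313],[-0.242,0,0.313],[0,0,0],[0,0,0]], dr=[[0,0,0],[0,0,0],[0,0,0],[0,0,0],[0,0,0],[0,0,0],[0,0,0],[0,0,0],[0,0,0],[0,0,0],[0,0,0],[0,0,0],[0,0,0],[0,0,0]], hand=[255,255,255,255,255,255,255,255,255,255,255,255,255,255])

```text
clock: 3.53
tcp_pos: [0.6594, 0.1692, 0.2787]
eef_rot: [-1.353, 0.953, -0.948]
wrist_force: [-0.3, -0.3, -0.5]
width: 0.002
```

```bash
python3 st.py; python3 - <<'E'
from rig import *
import cv2
cv2.imwrite("pics/s1.png",cv2.resize(camera("side")[:300,100:400,::-1],None,fx=2,fy=2))
E
```

```text
t 3.53 case xyz [0.0861 0.002  0.2787] F [-0.4 -0.2 -0.5] T [-0.03  0.03  0.05] w 0.002
toolx(case) [ 0.004 -1.    -0.002] tooly [-0.001  0.002 -1.   ] q [ 0.15  0.47 -0.68  1.3   0.29  1.47 -1.73]
```

View pics/s1.png

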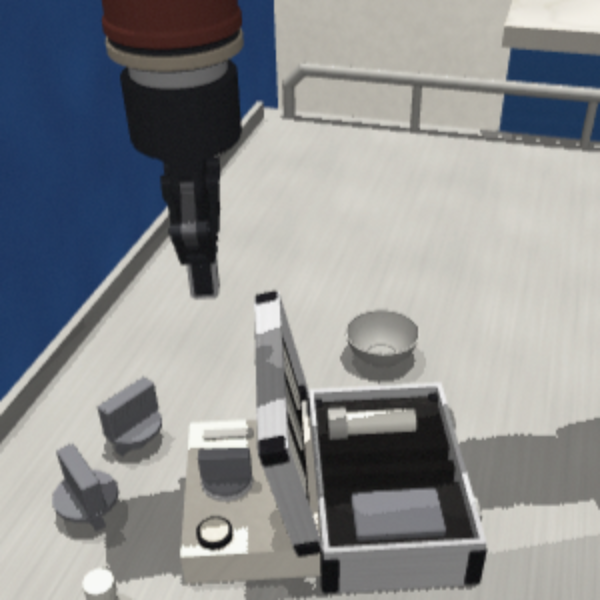

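The fingers at crop (203,290) hang behind the lid and clear of it. I'll lower them and push the lid over.

Request:
apply_moves(xyz=[[0,0.28,0],[0,0.28,0],[0,0.29,0],[0,0.29,0],[0,0,-0.1],[0,0,-0.1],[0,0,-0.1],[0,0,-0.1],[0,0,-0.1],[0,0,-0.1],[0,0,0]], dr=[[0,0,0],[0,0,0],[0,0,0],[0,0,0],[0,0,0],[0,0,0],[0,0,0],[0,0,0],[0,0,0],[0,0,0],[0,0,0]], hand=[255,255,255,255,255,255,255,255,255,255,255])

```text
clock: 4.5
tcp_pos: [0.604, 0.144, 0.169]
eef_rot: [-1.347, 0.951, -0.96]
wrist_force: [3.5, 0.3, 3.1]
width: 0.0
```

```bash
python3 st.py
```

```text
t 4.5 case xyz [ 0.0255 -0.0032  0.169 ] F [ 3.4 -0.9  3.1] T [ 0.02 -0.73  0.05] w 0.0
toolx(case) [-0.003 -1.     0.002] tooly [ 0.006 -0.002 -1.   ] q [ 0.23  0.41 -0.69  1.62  0.28  1.21 -1.74]
```

Contact is about 3 N, as expected. I'll push on to x≈-0.075, then follow the arc down.

Request:
apply_moves(xyz=[[0,0,-0.13],[0,0,-0.13],[0,0,-0.13],[0,0,-0.13],[0,0,-0.13],[0,0,-0.13],[0,0,-0.13],[0,0,-0.1]], dr=[[0,0,0],[0,0,0],[0,0,0],[0,0,0],[0,0,0],[0,0,0],[0,0,0],[0,0,0]], hand=[255,255,255,255,255,255,255,255])

```text
clock: 5.17
tcp_pos: [0.5074, 0.1103, 0.1665]
eef_rot: [-1.351, 0.954, -0.957]
wrist_force: [2.4, -0.1, 0.7]
width: 0.001
```

```bash
python3 st.py
```

```text
t 5.17 case xyz [-0.0769 -0.0025  0.1665] F [ 2.2 -0.9  0.7] T [-0.05 -0.36 -0.01] w 0.001
toolx(case) [-0.002 -1.     0.001] tooly [ 0.001 -0.001 -1.   ] q [ 0.36  0.2  -0.73  1.86  0.15  1.14 -1.65]
```

Request:
apply_moves(xyz=[[0,0.06,-0.06],[0,0.07,-0.05],[0,0.08,-0.05],[0,0.08,-0.04],[0,0.08,-0.03],[0,0.08,-0.03],[0,0.08,-0.02],[0,0.06,0],[0,0.03,0],[0,0,0]], dr=[[0,0,0],[0,0,0],[0,0,0],[0,0,0],[0,0,0],[0,0,0],[0,0,0],[0,0,0],[0,0,0],[0,0,0]], hand=[255,255,255,255,255,255,255,255,255,255])

```text
clock: 6.0
tcp_pos: [0.4813, 0.1028, 0.1034]
eef_rot: [-1.352, 0.954, -0.953]
wrist_force: [0.7, -0.1, 0.2]
width: 0.002
```

```bash
python3 st.py
```

```text
t 6.0 case xyz [-0.104  -0.0007  0.1034] F [ 0.6 -0.3  0.2] T [-0.04 -0.03 -0.01] w 0.002
toolx(case) [ 0.    -1.    -0.001] tooly [-0.001  0.001 -1.   ] q [ 0.36  0.22 -0.72  1.98  0.17  1.   -1.67]
```

Request:
apply_moves(xyz=[[0,0.02,0],[0,0.02,0],[0,0.02,0],[0,0,0]], dr=[[0,0,0],[0,0,0],[0,0,0],[0,0,0]], hand=[255,255,255,255])

```text
clock: 6.33
tcp_pos: [0.482, 0.103, 0.1023]
eef_rot: [-1.354, 0.952, -0.955]
wrist_force: [-25.5, -7.7, 59.8]
width: -0.004
```

```bash
python3 st.py; python3 - <<'E'
from rig import *
import cv2
cv2.imwrite("pics/s2.png",cv2.resize(camera("side")[100:300,150:400,::-1],None,fx=3,fy=3))
E
```

```text
t 6.33 case xyz [-0.1033 -0.0008  0.1023] F [-26.6   1.3  59.8] T [ 0.5   5.83 -0.02] w -0.004
toolx(case) [ 0.    -1.     0.003] tooly [-0.001 -0.003 -1.   ] q [ 0.36  0.22 -0.72  1.98  0.18  1.   -1.68]
```

View pics/s2.png

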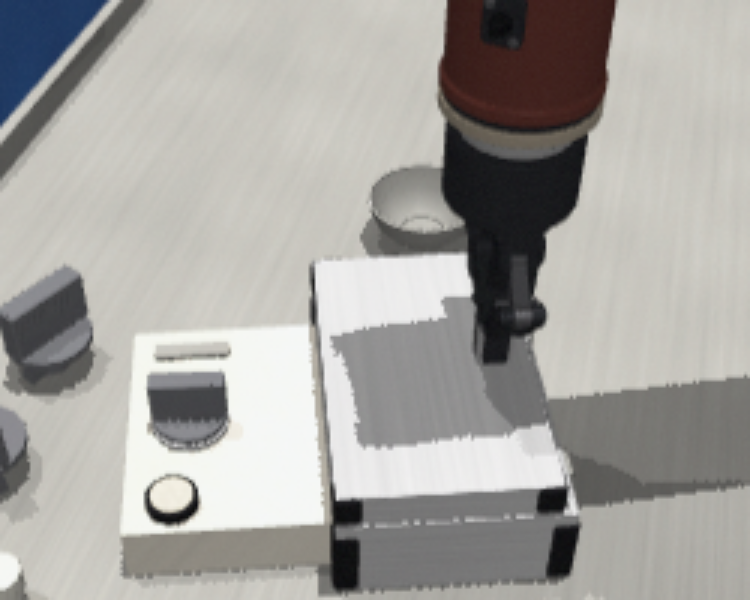

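The lid is shut flush: its edges meet at crop (335–575, 505), and the tip height of 83 mm agrees with the 84 mm given. I'll release upward and measure the cap.

Request:
apply_moves(xyz=[[0,-0.05,0],[0,-0.2,0],[0,-0.3,0],[0,-0.35,0],[0,0,0]], dr=[[0,0,0],[0,0,0],[0,0,0],[0,0,0],[0,0,0]], hand=[255,255,200,100,0])

```text
clock: 6.8
tcp_pos: [0.4846, 0.104, 0.1941]
eef_rot: [-1.346, 0.947, -0.958]
wrist_force: [0.9, 1.3, 1.2]
width: 0.417
```

```bash
python3 st.py; python3 - <<'E'
from rig import *
import cv2,numpy as np
from fit import proj,W
p=[.579,.1384,.342]
out=[]
for c,(x0,y0,w,h) in {"side":(185,190,75,75),"top":(170,140,70,70)}.items():
    im=camera(c)[:,:,::-1]; k=5
    cr=cv2.resize(im[y0:y0+h,x0:x0+w],None,fx=k,fy=k,interpolation=cv2.INTER_CUBIC)
    cr=cv2.resize(cr,(380,380)); kx=380/w
    for a in(-.024,.024):
        for b in(-.007,.007):
            q=proj(c,W(np.array([.085+a,b,.081]),p)); cv2.circle(cr,tuple(int(v) for v in ((q-[x0,y0]+.5)*kx)),3,(0,0,255),-1)
    for a in np.linspace(0,6.28,24):
        q=proj(c,W(np.array([.085+.025*np.cos(a),.025*np.sin(a),.046]),p)); cv2.circle(cr,tuple(int(v) for v in ((q-[x0,y0]+.5)*kx)),1,(0,255,0),-1)
    out.append(cr)
    for d in regions_of(c,"cap"):
        y,x=np.nonzero(d["mask"]);print(c,x.mean().round(1),y.mean().round(1),len(x),d["confidence"])
cv2.imwrite("pics/cap.png",np.hstack(out))
E
```

```text
t 6.8 case xyz [-0.1004 -0.0007  0.1941] F [1.3 0.9 1.2] T [-0.04 -0.04  0.03] w 0.417
toolx(case) [ 0.001 -1.     0.002] tooly [ 0.009 -0.002 -1.   ] q [ 0.4   0.11 -0.74  1.88  0.08  1.17 -1.59]
side 165.1 208.1 829 0.84
side 140.9 245.1 926 0.69
side 212.4 234.8 557 0.68
top 193.1 128.1 391 0.82
top 206.1 174.0 288 0.79
top 230.2 128.3 392 0.56
top 310.6 208.4 823 0.42
top 225.2 192.9 3501 0.41
```

View pics/cap.png

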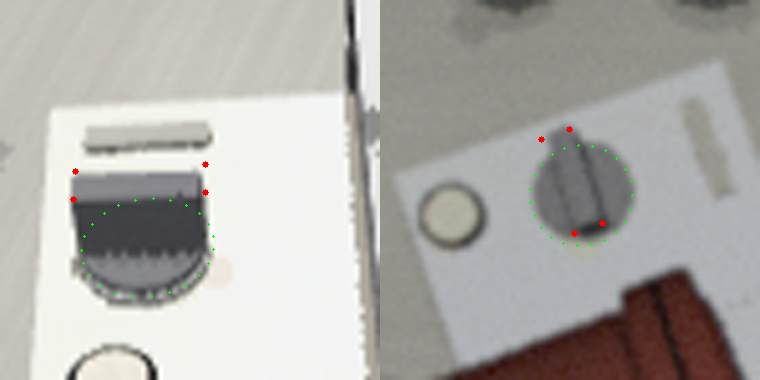

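```bash
python3 - <<'E'
from fit import *
k=380/75;j=380/70
S=lambda a,b:("side",np.array([185+a/k-.5,190+b/k-.5]));T=lambda a,b:("top",np.array([170+(a-380)/j-.5,140+b/j-.5]))
obs=[(S(73,175),(.024,-.007)),(S(200,171),(-.024,-.007)),(S(205,194),(-.024,.007)),(S(75,200),(.024,.007)),
(T(549,135),(.024,.007)),(T(576,126),(.024,-.007)),(T(607,228),(-.024,-.007)),(T(578,236),(-.024,.007))]
def r(p):return np.concatenate([proj(c,W(np.array([a,b,.081]),p))-o for (c,o),(a,b) in obs])
s=least_squares(r,[.659,.167,.34]);print(s.x,r(s.x).reshape(-1,2).round(1).tolist())
d=s.x[:2]-[.579,.1384];c,q=np.cos(.342),np.sin(.342);print("case",c*d[0]+q*d[1],-q*d[0]+c*d[1])
E
```

```text
[0.65947144 0.16648178 0.31434497] [[0.5, -1.1], [1.1, -1.2], [-0.1, -0.3], [-0.5, -0.6], [-1.1, 0.5], [-0.8, 0.5], [-0.9, -0.9], [-0.8, -0.6]]
case 0.08522884237256517 -0.0005324195495335013
```

Request:
apply_moves(xyz=[[0,0,0.36],[0,0,0.37],[0,0,0.37],[0,0,0.37],[0,0,0.38],[0,0,0],[0,0.3,0],[0,0.3,0],[0,0,0],[0,0,0]], dr=[[0,0.009,0],[0,0,0],[0,0,0],[0,0,0],[0,0,0],[0,0,0],[0,0,0],[0,0,0],[0,0,0],[0,0,0]], hand=[110,110,110,110,110,110,110,110,110,110])

```text
clock: 7.83
tcp_pos: [0.6555, 0.1603, 0.1255]
eef_rot: [-1.345, 0.978, -0.972]
wrist_force: [0.1, -0.5, 0.9]
width: 0.568
```

```bash
python3 st.py
```

```text
t 7.83 case xyz [ 0.0795 -0.005   0.1255] F [-0.  -0.5  0.9] T [-0.06 -0.06  0.03] w 0.568
toolx(case) [-0.028 -1.    -0.001] tooly [-0.005  0.001 -1.   ] q [ 0.17  0.56 -0.67  1.51  0.36  1.2  -1.81]
```

Request:
apply_moves(xyz=[[-0.04,0,0.055],[0,0.2,0],[0,0.2,0],[0,0.1,0],[0,0.02,0],[0,0,0],[0,0,0]], dr=[[0,0,0],[0,0,0],[0,0,0],[0,0,0],[0,0,0],[0,0,0],[0,0,0]], hand=[110,110,110,110,110,110,110])

```text
clock: 8.42
tcp_pos: [0.6619, 0.1667, 0.0777]
eef_rot: [-1.34, 0.974, -0.976]
wrist_force: [-0.5, 0.5, 0.6]
width: 0.569
```

```bash
python3 st.py
```

```text
t 8.42 case xyz [ 0.0876 -0.0012  0.0777] F [-0.3  0.7  0.6] T [ 0.01  0.01 -0.01] w 0.569
toolx(case) [-0.028 -1.    -0.   ] tooly [ 0.002 -0.    -1.   ] q [ 0.15  0.62 -0.65  1.53  0.4   1.13 -1.84]
```

Request:
apply_moves(xyz=[[0,0.045,-0.025],[0,0,0],[0,0,0],[0,0,0],[0,0,0],[0,0,0],[0,0,0],[0,0,0]], dr=[[0,0,0],[0,0,0],[0,0,0],[0,0,0],[0,0,0],[0,0,0],[0,0,0],[0,0,0]], hand=[110,110,255,255,255,255,255,255], newtons=45)

```text
clock: 9.08
tcp_pos: [0.659, 0.1656, 0.072]
eef_rot: [-1.341, 0.975, -0.975]
wrist_force: [0.1, 0.1, 3.2]
width: 0.155
```

```bash
python3 st.py
```

```text
t 9.08 case xyz [ 0.0845 -0.0012  0.072 ] F [0.1 0.  3.2] T [0.01 0.12 0.03] w 0.155
toolx(case) [-0.028 -1.    -0.   ] tooly [ 0.001 -0.    -1.   ] q [ 0.15  0.62 -0.65  1.54  0.4   1.12 -1.84]
```

Gripped: opening 13 mm against the 14 mm wing. Joint 7 has room counter-clockwise, so I'll try gently that way first.

Request:
apply_moves(xyz=[[0,0,0],[0,0,0],[0,0,0],[0,0,0]], dr=[[0,-0.011,0],[0,-0.011,0],[0,-0.011,0],[0,0,0]], hand=[255,255,255,255])

```text
clock: 9.42
tcp_pos: [0.6591, 0.1654, 0.072]
eef_rot: [-1.378, 0.895, -0.896]
wrist_force: [-0.1, -1.0, 5.6]
width: 0.152
```

```bash
python3 st.py
```

```text
t 9.42 case xyz [ 0.0845 -0.0014  0.072 ] F [-0.5 -0.9  5.6] T [-0.1   0.06  0.04] w 0.152
toolx(case) [ 0.077 -0.997  0.   ] tooly [ 0.001 -0.    -1.   ] q [ 0.16  0.62 -0.67  1.54  0.41  1.12 -1.74]
```

Request:
apply_moves(xyz=[[0,0,0],[0,0,0],[0,0,0],[0,0,0]], dr=[[0,-0.011,0],[0,-0.011,0],[0,-0.011,0],[0,0,0]], hand=[255,255,255,255])

```text
clock: 9.75
tcp_pos: [0.6591, 0.1655, 0.072]
eef_rot: [-1.411, 0.817, -0.817]
wrist_force: [0.3, 0.5, 4.8]
width: 0.156
```

```bash
python3 st.py
```

```text
t 9.75 case xyz [ 0.0845 -0.0014  0.072 ] F [0.4 0.3 4.8] T [-0.04  0.1   0.06] w 0.156
toolx(case) [ 0.179 -0.984  0.   ] tooly [ 0.001 -0.    -1.   ] q [ 0.18  0.63 -0.69  1.54  0.43  1.12 -1.65]
```

Request:
apply_moves(xyz=[[0,0,0],[0,0,0],[0,0,0],[0,0,0]], dr=[[0,-0.011,0],[0,-0.011,0],[0,-0.011,0],[0,0,0]], hand=[255,255,255,255])

```text
clock: 10.08
tcp_pos: [0.6585, 0.166, 0.072]
eef_rot: [-1.441, 0.739, -0.738]
wrist_force: [-2.1, -0.6, 6.6]
width: 0.158
```

```bash
python3 st.py
```

```text
t 10.08 case xyz [ 0.0842 -0.0007  0.072 ] F [-2.1  0.2  6.6] T [ 0.28  0.45 -0.41] w 0.158
toolx(case) [ 0.279 -0.96  -0.001] tooly [-0.     0.001 -1.   ] q [ 0.19  0.64 -0.71  1.54  0.44  1.13 -1.56]
```

Torque rose to −0.41 at 18°, probably the stop. A 1° nudge will confirm it.

Request:
apply_moves(xyz=[[0,0,0],[0,0,0]], dr=[[0,-0.006,0],[0,0,0]], hand=[255,255])

```text
clock: 10.25
tcp_pos: [0.6585, 0.166, 0.0719]
eef_rot: [-1.446, 0.725, -0.724]
wrist_force: [-2.1, 0.6, 5.6]
width: 0.155
```

```bash
python3 st.py
```

```text
t 10.25 case xyz [ 0.0841 -0.0007  0.0719] F [-1.8  1.3  5.6] T [ 0.27  0.46 -0.76] w 0.155
toolx(case) [ 0.295 -0.955 -0.001] tooly [-0.     0.001 -1.   ] q [ 0.19  0.64 -0.71  1.54  0.44  1.13 -1.54]
```

That's a hard stop, so the thread runs the other way. I'll ease off, release, and take the equivalent half-turn grasp so joint 7 has room clockwise.

Request:
apply_moves(xyz=[[0,0,0],[0,0,0],[0,0,0],[0,0,0],[0,0,0],[0,0,0],[0,-0.2,0],[0,-0.3,0],[0,-0.2,0],[0,0,0]], dr=[[0,0.011,0],[0,0.005,0],[0,0,0],[0,0,0],[0,0,0],[0,0,0],[0,0,0],[0,0,0],[0,0,0],[0,0,0]], hand=[255,255,110,110,110,110,110,110,110,110])

```text
clock: 11.08
tcp_pos: [0.6608, 0.1665, 0.1464]
eef_rot: [-1.428, 0.758, -0.765]
wrist_force: [0.6, -0.0, 1.0]
width: 0.566
```

Request:
apply_moves(xyz=[[0,0,0],[0,0,0],[0,0,0],[0,0,0],[0,0,0],[0,0,0],[0,0,0],[0,0,0],[0,0,0],[0,0,0],[0,0,0],[0,0,0],[0,0,0]], dr=[[0,-0.0385,0],[0,-0.0385,0],[0,-0.0385,0],[0,-0.0385,0],[0,-0.0385,0],[0,-0.0385,0],[0,-0.0385,0],[0,-0.0385,0],[0,-0.0385,0],[0,-0.0385,0],[0,-0.0385,0],[0,-0.0385,0],[0,-0.0385,0]], hand=[110,110,110,110,110,110,110,110,110,110,110,110,110])

```text
clock: 12.17
tcp_pos: [0.6586, 0.1652, 0.141]
eef_rot: [-1.519, -0.47, 0.471]
wrist_force: [0.5, -0.1, 0.7]
width: 0.57
```

```bash
python3 st.py
```

```text
t 12.17 case xyz [ 0.084  -0.0015  0.141 ] F [ 0.5 -0.2  0.7] T [0.03 0.02 0.08] w 0.57
toolx(case) [ 0.967  0.256 -0.   ] tooly [-0.001  0.    -1.   ] q [ 0.38  0.69 -1.03  1.47  0.6   1.32 -0.1 ]
```

Request:
apply_moves(xyz=[[0,0,0],[0,0,0],[0,0,0],[0,0,0],[0,0,0],[0,0,0],[0,0,0]], dr=[[0,-0.0385,0],[0,-0.0385,0],[0,-0.0385,0],[0,-0.0385,0],[0,-0.0385,0],[0,-0.0385,0],[0,0,0]], hand=[110,110,110,110,110,110,110])

```text
clock: 12.75
tcp_pos: [0.6587, 0.1651, 0.1408]
eef_rot: [-1.314, -1.026, 1.027]
wrist_force: [0.9, -0.5, -0.6]
width: 0.57
```

```bash
python3 st.py
```

```text
t 12.75 case xyz [ 0.084  -0.0015  0.1408] F [ 0.7 -0.8 -0.6] T [ 0.01 -0.02 -0.04] w 0.57
toolx(case) [0.554 0.833 0.   ] tooly [-0.001  0.001 -1.   ] q [ 0.44  0.76 -1.16  1.47  0.7   1.37  0.56]
```

Request:
apply_moves(xyz=[[0,0,0],[0,0,0],[0,0,0],[0,0,0]], dr=[[0,-0.0385,0],[0,-0.0385,0],[0,-0.0385,0],[0,0,0]], hand=[110,110,110,110])

```text
clock: 13.08
tcp_pos: [0.6587, 0.1653, 0.141]
eef_rot: [-1.152, -1.292, 1.293]
wrist_force: [-0.3, 0.1, 0.1]
width: 0.566
```

```bash
python3 st.py
```

```text
t 13.08 case xyz [ 0.0841 -0.0014  0.141 ] F [-0.3  0.2  0.1] T [ 0.02 -0.01  0.  ] w 0.566
toolx(case) [0.226 0.974 0.   ] tooly [-0.001  0.    -1.   ] q [ 0.46  0.8  -1.21  1.47  0.75  1.39  0.9 ]
```

Request:
apply_moves(xyz=[[0,0.1,0],[0,0.1,0],[0,0.1,0],[0,0.1,0],[0,0,0]], dr=[[0,-0.038,0],[0,-0.038,0],[0,-0.038,0],[0,-0.038,0],[0,0,0]], hand=[110,110,110,110,110])

```text
clock: 13.5
tcp_pos: [0.6579, 0.1647, 0.0991]
eef_rot: [-0.868, -1.626, 1.63]
wrist_force: [-0.4, -1.1, -0.9]
width: 0.566
```

```bash
python3 st.py
```

```text
t 13.5 case xyz [ 0.0832 -0.0017  0.0991] F [-0.7 -0.9 -0.9] T [ 0.    0.01 -0.01] w 0.566
toolx(case) [-0.244  0.97   0.001] tooly [-0.003  0.    -1.   ] q [ 0.47  0.87 -1.24  1.51  0.83  1.37  1.33]
```

Request:
apply_moves(xyz=[[0,0.13,-0.015],[0,0.13,0],[0,0,0],[0,0,0],[0,0,0],[0,0,0],[0,0,0],[0,0,0],[0,0,0]], dr=[[0,0,0],[0,0,0],[0,0,0],[0,0,0],[0,0,0],[0,0,0],[0,0,0],[0,0,0],[0,0,0]], hand=[110,110,110,255,255,255,255,255,255])

```text
clock: 14.25
tcp_pos: [0.66, 0.1668, 0.0762]
eef_rot: [-0.87, -1.63, 1.628]
wrist_force: [-1.3, 1.5, 3.9]
width: 0.15
```

```bash
python3 st.py
```

```text
t 14.25 case xyz [ 0.0859 -0.0004  0.0762] F [-0.7  1.9  3.9] T [ 0.45  0.22 -0.08] w 0.15
toolx(case) [-0.246  0.969  0.   ] tooly [ 0.001  0.001 -1.   ] q [ 0.46  0.89 -1.22  1.52  0.85  1.33  1.32]
```

Regripped. I'll turn clockwise, gently at first.

Request:
apply_moves(xyz=[[0,0,0],[0,0,0],[0,0,0],[0,0,0],[0,0,0],[0,0,0],[0,0,0],[0,0,0]], dr=[[0,0.019,0],[0,0.019,0],[0,0.019,0],[0,0.019,0],[0,0.019,0],[0,0.019,0],[0,0.019,0],[0,0,0]], hand=[255,255,255,255,255,255,255,255])

```text
clock: 14.92
tcp_pos: [0.6607, 0.1659, 0.0762]
eef_rot: [-1.126, -1.333, 1.332]
wrist_force: [1.6, -0.0, 3.1]
width: 0.151
```

```bash
python3 st.py
```

```text
t 14.92 case xyz [ 0.0862 -0.0015  0.0762] F [ 1.5 -0.6  3.1] T [-0.09 -0.07 -0.01] w 0.151
toolx(case) [ 0.172  0.985 -0.001] tooly [ 0.001 -0.001 -1.   ] q [ 0.43  0.85 -1.15  1.52  0.79  1.3   0.93]
```

Request:
apply_moves(xyz=[[0,0,0],[0,0,0],[0,0,0],[0,0,0],[0,0,0],[0,0,0],[0,0,0]], dr=[[0,0.019,0],[0,0.019,0],[0,0.019,0],[0,0.019,0],[0,0.019,0],[0,0.019,0],[0,0,0]], hand=[255,255,255,255,255,255,255])

```text
clock: 15.5
tcp_pos: [0.6607, 0.1661, 0.0762]
eef_rot: [-1.293, -1.071, 1.069]
wrist_force: [0.9, -0.1, 4.7]
width: 0.155
```

```bash
python3 st.py
```

```text
t 15.5 case xyz [ 0.0862 -0.0013  0.0762] F [ 0.8 -0.4  4.7] T [-0.18 -0.23  0.  ] w 0.155
toolx(case) [0.505 0.863 0.   ] tooly [ 0.001 -0.001 -1.   ] q [ 0.41  0.81 -1.09  1.52  0.74  1.27  0.6 ]
```

It's free past 29°, so this is the right way. I'll go on to about 80°.

Request:
apply_moves(xyz=[[0,0,0],[0,0,0],[0,0,0],[0,0,0],[0,0,0],[0,0,0],[0,0,0],[0,0,0],[0,0,0],[0,0,0],[0,0,0],[0,0,0],[0,0,0],[0,0,0],[0,0,0]], dr=[[0,0.02,0],[0,0.02,0],[0,0.02,0],[0,0.02,0],[0,0.02,0],[0,0.02,0],[0,0.02,0],[0,0.02,0],[0,0.02,0],[0,0.02,0],[0,0.02,0],[0,0.02,0],[0,0.02,0],[0,0.02,0],[0,0,0]], hand=[255,255,255,255,255,255,255,255,255,255,255,255,255,255,255])

```text
clock: 16.75
tcp_pos: [0.6606, 0.1668, 0.0762]
eef_rot: [-1.534, -0.398, 0.395]
wrist_force: [2.4, 2.4, 5.2]
width: 0.151
```

```bash
python3 st.py
```

```text
t 16.75 case xyz [ 0.0864 -0.0006  0.0762] F [3.1 1.5 5.2] T [ 0.24 -0.54 -0.07] w 0.151
toolx(case) [0.987 0.163 0.002] tooly [ 0.002  0.    -1.   ] q [ 0.33  0.72 -0.94  1.53  0.61  1.2  -0.21]
```

Request:
apply_moves(xyz=[[0,-0.03,0],[0,-0.03,0],[0,-0.03,0],[0,-0.03,0],[0,0,0]], dr=[[0,0,0],[0,0,0],[0,0,0],[0,0,0],[0,0,0]], hand=[255,255,255,255,255])

```text
clock: 17.17
tcp_pos: [0.6599, 0.1659, 0.088]
eef_rot: [-1.535, -0.396, 0.397]
wrist_force: [-1.0, 1.8, 0.9]
width: 0.152
```

```bash
python3 st.py
```

```text
t 17.17 case xyz [ 0.0855 -0.0012  0.088 ] F [-0.3  2.   0.9] T [0.43 0.04 0.03] w 0.152
toolx(case) [ 0.987  0.163 -0.   ] tooly [-0. -0. -1.] q [ 0.33  0.71 -0.94  1.52  0.6   1.22 -0.2 ]
```

Request:
apply_moves(xyz=[[0,-0.05,0],[0,-0.08,0],[0,-0.1,0],[0,-0.15,0],[0,-0.15,0],[0,-0.15,0],[0,-0.12,0],[0,-0.08,0],[0,0,0],[0,0,0],[0,0,0]], dr=[[0,0,0],[0,0,0],[0,0,0],[0,0,0],[0,0,0],[0,0,0],[0,0,0],[0,0,0],[0,0,0],[0,0,0],[0,0,0]], hand=[255,255,255,255,255,255,255,255,255,255,255])

```text
clock: 18.08
tcp_pos: [0.6597, 0.1659, 0.1748]
eef_rot: [-1.534, -0.395, 0.397]
wrist_force: [-0.1, 0.6, -0.6]
width: 0.153
```

```bash
python3 st.py; python3 - <<'E'
from rig import *
import cv2
cv2.imwrite("pics/s3.png",cv2.resize(camera("side")[100:300,130:380,::-1],None,fx=3,fy=3))
for t in("gel_bottle","steel_bowl","tape_roll"):print(t,[d["centre"] for d in spot_in("side",t)][:1])
E
```

```text
t 18.08 case xyz [ 0.0853 -0.0011  0.1748] F [ 0.1  0.6 -0.6] T [-0.01  0.03 -0.02] w 0.153
toolx(case) [ 0.987  0.163 -0.001] tooly [-0.001 -0.    -1.   ] q [ 0.35  0.64 -0.99  1.44  0.54  1.35 -0.16]
gel_bottle [[0.6725, 0.3696, 0.0752]]
steel_bowl [[0.5677, -0.1245, 0.0282]]
tape_roll [[0.4116, 0.2942, 0.0228]]
```

View pics/s3.png

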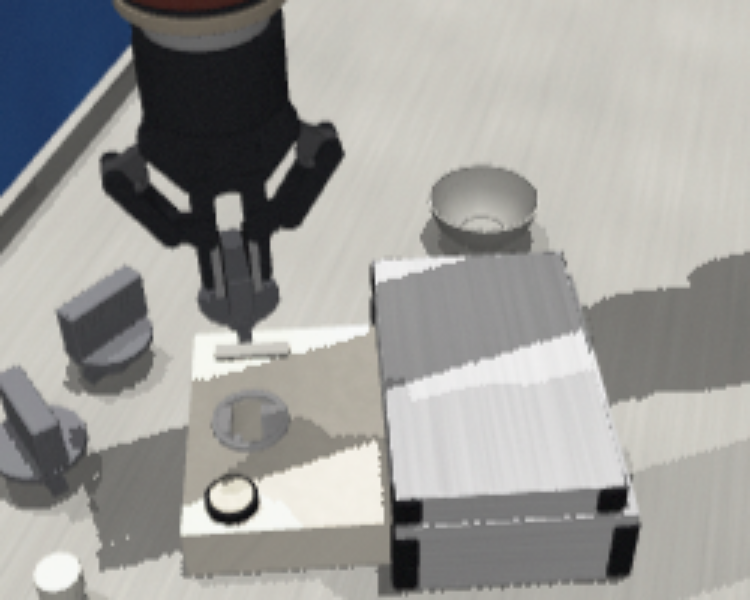

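The cap is held upright at crop (238,280), above the open port at (250,418). The lid is shut at (395–630, 510), and the bystanders are in place. Handing in.

```bash
python3 -c "
from rig import *
print(close_job())"
```

```text
the job is handed in; nothing more can be done
None
```

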